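# Sweep the slide plate and slide the paste tins into their crate cells

## Robot

A 7-joint arm with a two-finger parallel gripper is mounted at the origin on the work surface. World frame = base frame: x ahead of the robot, y to its left, z up, the work surface at z = 0. Lengths are in m, angles in rad, forces in N, time in s.
With the tool pointing down it reaches from about 0.375 to 0.925 m from the base axis. Payload 3.1 kg.
Tool frame: the origin (TCP) lies at the very end of the fingers, on their centre line; the grasp point (between the pads) lies arm.tcp_to_grasp behind it (arm.tcp_to_grasp is the distance from the TCP to the grasp point, in m); z points along the fingers, y is the line along which they close (so a half turn about z gives the same grasp; the last joint's range is limited). The gripper opens to 85 mm and grips with 20 to 120 N. Pads are 22 mm wide; open, the fingers measure 114 mm over their backs; the gripper's body (76 mm by 85 mm) begins 54 mm behind the grasp point. The pads swing forward as they close: fully open they stand 13 mm farther back than shut.
Start: joints at [1.117, 0.383, 0.044, 1.598, -0.018, 1.161, -0.05], TCP at [0.226, -0.609, 0.231] pointing down, gripper open.
Joint ranges: [-2.61, 2.61], [-0.41, 2.15], [-1.48, 1.57], [0, 2.5], [-1.57, 4.71], [0.05, 1.97], [-2.85, 2.85]. Speed limits (rad/s): [2.79, 2.79, 3.14, 3.14, 3.14, 3.14, 3.14].

## Interface

Orientations are given as a unit quaternion [x, y, z, w].
In Python, from cell import arm gives the robot as it stands.
- The arm moves only by the tool step_arm, never from a script. Its arguments are lists of equal length, an entry for each row: "slide": the shift along the tool's x, y, z as a fraction of full scale, a list of three; "delta_rot": the turn, a rotation vector about the tool's x, y, z as a fraction of full scale, a list of three; "fingers": the opening, from 0 (shut) to 1 (fully open). In form: {"slide": [[x, y, z], ...], "delta_rot": [[ax, ay, az], ...], "fingers": [fingers, ...]}. A call has exactly 8 rows; each row shifts and turns the commanded pose from where the row before left it, along the tool's axes as they then stand; what a row does not reach is not made up. Full scale, the value 1, is 0.025 m for a shift and 0.12 rad for a turn. A row lasts 1/8 s, in which the tool goes at most 62.5 mm and 10.7 degrees, less where a joint would pass 70% of its speed; a pose out of reach is approached as far as the arm can. A call with a number of a shift or a turn outside -1 to 1 is refused whole. A call with a gripper value outside its range is refused whole. The fingers move at their own pace and stop on an object; "grip_force" is the grip in N (left out, the last holds). Time passes only in rows, so rows that do not move let the fingers close, or fill a call up. It gives the time, the measured TCP pose, the force, the opening and the grip force at its end, in the units of the state.
- arm.get_state(): the state, without advancing time (a new reading comes with each control period).
- arm.snapshot(name): name is "side" or "top"; returns a dict with "pixels" (420x560x3 uint8, red, green, blue), "range_z" (420x560 float32, m along the optical axis (not along the pixel's ray), 0 where there is no reading), "fx", "fy", "cx", "cy" (pixels), "k1" (the pictures are not rectified: a ray, as slopes to the right and down, at radius r is drawn at 1 + k1 r^2 times it, then the intrinsics apply), "R" (3x3) and "t" (3): a world point X has camera coordinates R X + t. Camera axes: x right, y down, z forward; pixel columns grow to the right and rows downward; lengths in m; the calibration is good to about 2 mm. A picture is of the moment at which its call begins.
- arm.job_done(): hands the job in; it is judged then, once.
Trained networks look in a picture, given as the dict that the camera call returned (one of the last four; its "shot" number tells which), for a name from the list of things; names that differ only in an ending like _2 or _b are one class to them, and where a whole thing is asked for, a point or a joint stands for the part that bears it (a point fixed in the world has none). Each returns a list of dicts, best first, with "confidence" (0 to 1); they miss things now and then, are a little off and sometimes report something else, mostly with a low value. They report only what shows in the picture. A call takes as long as a camera call. They do not tell look-alikes from the thing itself.
- arm.spot_in(picture, target): "location" ([x, y, z] in m, in world coordinates, good to about 4 mm: the middle of the surface that is visible of it).
- arm.regions_of(picture, target): "pixels" (420x560 bool, what is visible of it).
The state is a dict: "time": time; "q": joint angles; "dq": joint speeds; "joint_efforts": joint torques, N m; "tool_pos": TCP position; "eef_rot": TCP orientation; "contact_force": force on the tool from outside, world axes, zero at the start; "moment": the same for the moment, N m; "finger_gap": opening from 0.0 (shut) to 1.0 (fully open); "grasp_force": force on a finger pad.
Only numpy, scipy, OpenCV 4.12 (cv2) and the standard library are available. Lean on these libraries where they do the work, as an engineer would, in place of code of your own. Each camera call takes 0.05 s, during which the arm holds its last target. There are 200 camera calls.

## Task

First sweep all four metal chips off the steel plate into the green tray at its far edge, using the scraper block and not the fingers, then stand the scraper back upright on the bench, clear of the plate and tray. Then slide the red-lidded and the yellow-lidded tin along the plate, upright and without lifting them, each fully into the open crate cell with the mark of its colour. Leave the other tins and everything else on the bench where they are.

Things in the scene. Friction and masses are not known exactly. Their poses are not given: they have to be found in the camera images.
- plate: dark steel slide plate fixed on the bench, 250 mm in its x by 620 mm in its y, 25 mm thick. Origin: centre of its underside. Chips start near its y = -60 mm, the two tins to be put away near its y = -215 mm, the crate stands at its +y end. A green chip tray is hung along its far (+x) edge
- tray_in (a point): centre of the floor of the green chip tray, axes parallel to the plate's. The tray is 110 mm in x, beginning right at the plate's far edge, by 236 mm inside in y; floor 21 mm below the plate's top, walls 24 mm high
- crate: floorless blue metal crate of 2 x 2 cells fixed on the plate; walls 35 mm high, 6 mm thick. Origin: on the plate's top, middle of the open mouth side; +y points into it, axes parallel to the plate's. Front cells: open towards -y, 92 mm wide, centred at x = -49 and 49 mm, 90 mm deep from the mouth (y = 0) to a 30 mm thick cross rail. Back cells: closed all round, already full
- tab_red: red mark, 70 x 26 mm, on top of the cross rail behind one front cell, centred on that cell's x, 105 mm in +y from the mouth line. Origin: centre of its underside, 35 mm above the plate's top; axes parallel to the crate's
- tab_yellow: yellow mark, the same for the other front cell
- tin_red: squat round tin, 80 mm across and 52 mm tall, about 0.6 kg; bare metal side, red lid. Origin: centre of its underside, z up. Too wide to be gripped
- tin_yellow: squat round tin, 80 mm across and 52 mm tall, about 0.6 kg; bare metal side, yellow lid. Origin: centre of its underside, z up. Too wide to be gripped
- tin_black: squat round tin, 80 mm across and 52 mm tall, about 0.6 kg; bare metal side, black lid. Origin: centre of its underside, z up. Too wide to be gripped; stands in a back cell, to be left there
- tin_white: squat round tin, 80 mm across and 52 mm tall, about 0.6 kg; bare metal side, white lid. Origin: centre of its underside, z up. Too wide to be gripped; stands in a back cell, to be left there
- chip1: bright metal offcut chip, about 26 x 20 mm and 14 mm tall, lying on the plate. Origin: centre of its underside
- chip2: bright metal offcut chip, about 26 x 20 mm and 14 mm tall, lying on the plate. Origin: centre of its underside
- chip3: bright metal offcut chip, about 26 x 20 mm and 14 mm tall, lying on the plate. Origin: centre of its underside
- chip4: bright metal offcut chip, about 26 x 20 mm and 14 mm tall, lying on the plate. Origin: centre of its underside
- scraper: scraper block standing on the bench at the right of the plate, 0.22 kg: orange blade block 30 mm in its x, 120 mm in its y, 30 mm high, with an upright black handle in the middle, 24 mm in x, 50 mm in y, reaching from 30 to 100 mm height. Origin: centre of its underside, z up
- jar: closed glass jar with a grey cap, 72 mm across, 90 mm tall, bystander on the right. Origin: centre of underside
- sleeve: steel sleeve, 56 mm across, 100 mm tall, standing, bystander beyond the crate. Origin: centre of underside
- tape: brown cardboard ring, 110 mm across, 24 mm tall, lying on the left, bystander. Origin: centre of underside
- brush: brush lying on the left, bystander. Origin: on its underside
There are look-alikes about, which are no part of the job. Leave any purple or turquoise look-alike of the tin_yellow alone.

How it is judged:
On the way, in this order (a step that is already met when the one before it is completed fails the run):
1. all four chips lie in the tray (x of chip1 in the frame of tray_in between -0.055 and 0.056 m and y of chip1 in the frame of tray_in between -0.12 and 0.12 m and z of each of chip1, chip2, chip3, chip4 in the frame of tray_in below 0.03 m and x of chip2 in the frame of tray_in between -0.055 and 0.056 m and y of chip2 in the frame of tray_in between -0.12 and 0.12 m and x of chip3 in the frame of tray_in between -0.055 and 0.056 m and y of chip3 in the frame of tray_in between -0.12 and 0.12 m and x of chip4 in the frame of tray_in between -0.055 and 0.056 m and y of chip4 in the frame of tray_in between -0.12 and 0.12 m), for 0.2 s.
2. the scraper stands on the bench, clear of plate and tray, and is let go (height (world z) of scraper below 0.012 m and angle between scraper's own z axis and vertical below 0.12 rad and linear speed of scraper below 0.02 m/s and horizontal distance between scraper and tray_in above 0.15 m and contact force between the fingers and scraper below 0.1 N), for 0.1 s.
3. both tins stand fully in the cells of their colours (y of tin_red in the frame of tab_red between -0.07 and -0.043 m and x of tin_red in the frame of tab_red between -0.012 and 0.012 m and z of each of tin_red, tin_yellow in the frame of plate below 0.029 m and angle between each of tin_red, tin_yellow's own z axis and vertical below 0.06 rad and linear speed of each of tin_red, tin_yellow below 0.02 m/s and y of tin_yellow in the frame of tab_yellow between -0.07 and -0.043 m and x of tin_yellow in the frame of tab_yellow between -0.012 and 0.012 m), for 0.2 s.
At the end, for the whole second after the job is handed in: All four chips lie in the green tray; the red and yellow tins stand upright, at rest, each in the front cell marked with its colour, sticking out at most 5 mm; the scraper stands upright at rest on the bench, at least 150 mm from the tray's centre (all of step 1 and all of step 3 and height (world z) of scraper below 0.012 m and angle between scraper's own z axis and vertical below 0.12 rad and linear speed of scraper below 0.02 m/s and horizontal distance between scraper and tray_in above 0.15 m); the robot touches nothing.
It fails at once if the fingers touch a chip (contact force between the fingers and chip1 above 0.5 N or contact force between the fingers and chip2 above 0.5 N or contact force between the fingers and chip3 above 0.5 N or contact force between the fingers and chip4 above 0.5 N).
It fails at once if a red or yellow tin is lifted more than 15 mm off the plate or tipped by more than 20 degrees (z of any of tin_red, tin_yellow in the frame of plate above 0.04 m or angle between any of tin_red, tin_yellow's own z axis and vertical above 0.35 rad).
It fails at once if a tin of the back cells is moved by more than 20 mm (distance of any of tin_black, tin_white from where it was at the start of the episode above 0.02 m).
It fails at once if a bystander on the bench is moved by more than 30 mm (distance of any of jar, sleeve, tape, brush from where it was at the start of the episode above 0.03 m).
It also fails if it takes over 72 s, if anything falls off the work surface, if the arm or the gripper's body presses on something with over 40 N, if the wrist force passes 120 N, or if a joint passes its speed limit or range.

## Working session

There is one attempt and no reset: what is moved stays moved. The work goes in short steps, Python scripts to look and compute and a tool call to move; the robot and the scene stay as the last step left them, time stands still between calls to the robot, and variables do not carry over. Pictures are saved under pics/ and viewed, at most 10 in all, crops included, and the job is handed in when it is done.

Besides the shell and the picture viewer there is one more tool, called after "Emit:" by a JSON object that holds its "op" and its "data", one argument or row to a line. step_arm: Moves the arm, as the interface text tells. Shift numbers are shares of 0.025 m and turn numbers shares of 0.12 rad, none past 1 either way. Its arguments: {"type":"object","properties":{"slide":{"type":"array","items":{"type":"array","items":{"type":"number","minimum":-1,"maximum":1}}},"delta_rot":{"type":"array","items":{"type":"array","items":{"type":"number","minimum":-1,"maximum":1}}},"fingers":{"type":"array","items":{"type":"number"}},"grip_force":{"type":"number"}},"required":["slide","delta_rot","fingers"]}

```bash
ls; mkdir -p pics; cat > h.py <<'E'
from cell import arm
import numpy as np, cv2
from scipy.spatial.transform import Rotation as Ro
def pix(c,X):
    p=c["R"]@np.array(X)+c["t"]; a=p[:2]/p[2]; a=a*(1+c["k1"]*(a@a)); return np.array([c["fx"]*a[0]+c["cx"],c["fy"]*a[1]+c["cy"]])
def cloud(c):
    v,u=np.mgrid[0:420,0:560]; K=np.array([[c["fx"],0,c["cx"]],[0,c["fy"],c["cy"]],[0,0,1.]])
    a=cv2.undistortPoints(np.stack([u,v],-1).reshape(-1,1,2).astype(np.float64),K,np.array([c["k1"],0,0,0,0.])).reshape(420,560,2)
    z=c["range_z"]; P=np.dstack([a[...,0]*z,a[...,1]*z,z]); return (P-np.array(c["t"]).ravel())@np.array(c["R"])
E
python3 - <<'E'
from h import *
s=arm.get_state(); print(s["tool_pos"],s["eef_rot"],Ro.from_quat(s["eef_rot"]).as_matrix().round(3).tolist(),arm.tcp_to_grasp)
cs=[arm.snapshot("top"),arm.snapshot("side")]
for n,c in zip(["top","side"],cs):
    cv2.imwrite(f"pics/{n}0.png",c["pixels"][...,::-1])
    print(n,"cam at",(-np.array(c["R"]).T@np.array(c["t"])).round(3))
    for t in "plate tab_red tab_yellow tin_red tin_yellow tin_black tin_white chip1 scraper jar sleeve tape brush crate tray_in".split():
        try: print(t,[(np.round(d["location"],3).tolist(),round(d["confidence"],2),pix(c,d["location"]).astype(int).tolist()) for d in arm.spot_in(c,t)])
        except Exception as e: print(t,e)
E
```

```text
pics
[ 0.22609377 -0.60838899  0.22983532] [ 9.84202296e-01  1.77042408e-01 -3.26751725e-04 -1.31102410e-03] [[0.937, 0.348, -0.001], [0.348, -0.937, 0.002], [-0.0, -0.003, -1.0]] 0.0187
top cam at [ 0.522 -0.006  1.187]
plate [([0.596, -0.017, 0.023], 0.68, [290, 206]), ([0.657, 0.472, 0.02], 0.32, [105, 178])]
tab_red [([0.495, 0.18, 0.062], 0.53, [210, 244])]
tab_yellow [([0.597, 0.192, 0.065], 0.82, [207, 203])]
tin_red [([0.531, -0.208, 0.079], 0.56, [368, 234])]
tin_yellow [([0.642, -0.182, 0.077], 0.84, [358, 188]), ([0.801, -0.222, 0.051], 0.66, [373, 127]), ([0.759, -0.381, 0.052], 0.64, [436, 145]), ([0.38, -0.062, 0.052], 0.57, [306, 293])]
tin_black [([0.486, 0.24, 0.08], 0.89, [184, 247]), ([0.65, -0.058, 0.034], 0.17, [307, 185])]
tin_white [([0.587, 0.246, 0.075], 0.79, [184, 206])]
chip1 [([0.58, -0.052, 0.038], 0.6, [304, 212]), ([0.646, -0.059, 0.034], 0.43, [307, 187]), ([0.535, -0.048, 0.037], 0.4, [302, 230])]
scraper [([0.51, -0.421, 0.041], 0.68, [449, 244])]
jar [([0.651, -0.425, 0.095], 0.73, [460, 186])]
sleeve [([0.699, 0.249, 0.1], 0.94, [182, 159])]
tape 
[... 912 characters left out ...]
89, 0.232, 0.074], 0.65, [267, 179]), ([0.599, 0.191, 0.06], 0.32, [272, 187])]
chip1 [([0.604, -0.052, 0.036], 0.61, [290, 229]), ([0.535, -0.055, 0.033], 0.58, [268, 233]), ([0.576, -0.066, 0.034], 0.4, [282, 233]), ([0.645, -0.073, 0.036], 0.39, [305, 231])]
scraper [([0.509, -0.47, 0.029], 0.6, [293, 339])]
jar [([0.643, -0.463, 0.064], 0.6, [351, 315]), ([0.703, 0.234, 0.056], 0.15, [297, 180])]
sleeve [([0.702, 0.234, 0.057], 0.79, [297, 180])]
tape [([0.452, 0.446, 0.019], 0.66, [224, 173]), ([0.524, -0.237, 0.074], 0.21, [277, 259])]
brush [([0.644, 0.468, 0.017], 0.59, [270, 166])]
crate [([0.548, 0.169, 0.048], 0.59, [259, 195])]
tray_in [([0.598, -0.078, 0.025], 0.96, [290, 237])]
```

View pics/top0.png

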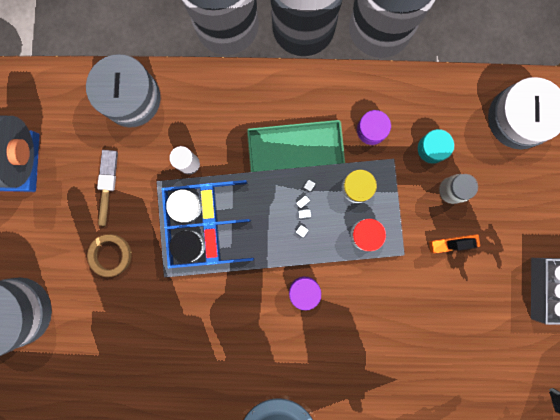

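View pics/side0.png

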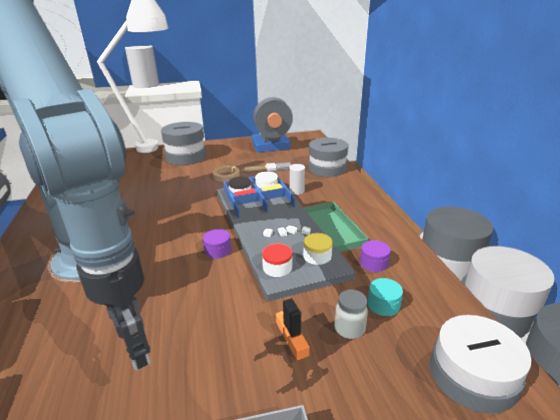

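Candidates for the yellow tin in the top picture are (360,187) yellow lid, (375,127) and (305,294) purple, and (438,146) turquoise. I choose (360,187). The red tin is at (368,234), the scraper at (457,243), and the chips at about (310,185), (303,201), (305,213) and (302,231). Red mark is behind the near cell (210,244), yellow behind the far one (207,203).

```bash
cat > m.py <<'E'
from h import *
def circ(P):
    (x,y),r=cv2.minEnclosingCircle(P[:,:2].astype(np.float32)); return np.round([x,y,r],4)
def measure(c):
    P=cloud(c); im=c["pixels"]; hsv=cv2.cvtColor(im,cv2.COLOR_RGB2HSV).astype(int); H,S,V=[hsv[...,i] for i in range(3)]
    X,Y,Z=[P[...,i] for i in range(3)]; ok=(c["range_z"]>0)&(X>.3)&(X<.9)&(abs(Y)<.6)
    return P,H,S,V,ok
def plate(c):
    P,H,S,V,ok=measure(c); X,Y,Z=P[...,0],P[...,1],P[...,2]
    m=ok&(abs(Z-.025)<.006)&(S<90)&(V<120)&(Y>-.34)&(Y<.35)
    m=cv2.morphologyEx(m.astype(np.uint8),cv2.MORPH_OPEN,np.ones((3,3)))
    n,l,st,_=cv2.connectedComponentsWithStats(m); k=1+st[1:,4].argmax()
    return P[l==k]
def lid(c,lo,hi,zlo=.06,smin=120,box=None):
    P,H,S,V,ok=measure(c); m=ok&(S>smin)&(V>70)&(P[...,2]>zlo)&((H>=lo)&(H<=hi) if lo<hi else (H>=lo)|(H<=hi))
    if box: m&=(P[...,0]>box[0])&(P[...,0]<box[1])&(P[...,1]>box[2])&(P[...,1]<box[3])
    return P[m]
E
python3 - <<'E'
from m import *
c=arm.snapshot("top"); Q=plate(c)
r=cv2.minAreaRect((Q[:,:2]*1000).astype(np.float32)); print("plate",r,len(Q),np.median(Q[:,2]))
for n,a in dict(red=(172,6),yel=(18,34)).items():
    for box in [(.4,.75,-.3,-.1),(.4,.75,.1,.3)]:
        L=lid(c,*a,zlo=.05,box=box)
        if len(L)>5: print(n,len(L),circ(L),L.mean(0).round(4),np.median(L[:,2]), cv2.minAreaRect((L[:,:2]*1000).astype(np.float32)))
P,H,S,V,ok=measure(c);X,Y,Z=P[...,0],P[...,1],P[...,2]
m=ok&(Y<-.33)&(Y>-.56)&(X>.42)&(X<.6)
b=m&(H>5)&(H<16)&(S>170)&(abs(Z-.03)<.006); print("blade",b.sum(),P[b].mean(0),cv2.minAreaRect((P[b][:,:2]*1000).astype(np.float32)))
h=m&(Z>.09); print("handle",h.sum(),P[h].mean(0),cv2.minAreaRect((P[h][:,:2]*1000).astype(np.float32)))
g=m&(Z>.012); print("all",g.sum(),cv2.minAreaRect((P[g][:,:2]*1000).astype(np.float32)))
m=(ok&(X>.45)&(X<.7)&(Y>-.12)&(Y<.05)&(V>170)&(S<60)).astype(np.uint8)
n,l,st,_=cv2.connectedComponentsWithStats(m)
for k in range(1,n):
    if st[k,4]>8: print("chip",st[k,4],P[l==k].mean(0).round(4))
m=ok&(H>60)&(H<90)&(S>80)&(X>.6)&(X<.85); print("tray",m.sum(),cv2.minAreaRect((P[m][:,:2]*1000).astype(np.float32)))
big=cv2.resize(c["pixels"][150:280,280:500,::-1],None,fx=3.5,fy=3.5,interpolation=cv2.INTER_CUBIC); cv2.imwrite("pics/crop.png",big)
E
```

```text
plate ((568.6165161132812, 5.771240234375), (250.94754028320312, 605.2587280273438), 6.922289848327637) 6997 0.024709821766799846
red 811 [ 0.5295 -0.2096  0.0395] [ 0.5296 -0.2085  0.0767] 0.07697321723694626 ((529.7492065429688, -208.72189331054688), (76.44319915771484, 74.95844268798828), 0.9655959606170654)
red 290 [0.4978 0.1808 0.0359] [0.4983 0.1811 0.0625] 0.06236040402651408 ((498.31988525390625, 181.3525848388672), (69.67828369140625, 26.655805587768555), 7.32308292388916)
yel 791 [ 0.6504 -0.1856  0.0393] [ 0.6499 -0.1843  0.0767] 0.07690328278377455 ((649.7857666015625, -185.21200561523438), (76.12960052490234, 75.32698059082031), 16.427635192871094)
yel 276 [0.595  0.1942 0.0359] [0.5953 0.1929 0.0624] 0.06250204791518583 ((595.7330932617188, 193.3961639404297), (70.1886978149414, 26.708904266357422), 7.812089443206787)
blade 119 [ 0.519317   -0.45008296  0.0299266 ] ((512.8271484375, -440.7091979980469), (30.269084930419922, 120.47543334960938), 9.823200225830078)
handle 230 [ 0.51266119 -0.43797379  0.09960926] ((512.54541015625, -439.2569274902344), (24.33905792236328, 52.185272216796875), 9.538309097290039)
all 621 ((512.7365112304688, -440.19329833984375), (30.390872955322266, 121.46086120605469), 9.68980598449707)
chip 76 [ 0.6519 -0.0623  0.0368]
chip 92 [ 0.6097 -0.0472  0.0351]
chip 99 [ 0.5797 -0.0523  0.0352]
chip 92 [ 0.5346 -0.0465  0.0351]
tray 4078 ((767.8291625976562, -172.510009765625), (122.6595458984375, 541.9173583984375), 4.525728702545166)
```

View pics/crop.png

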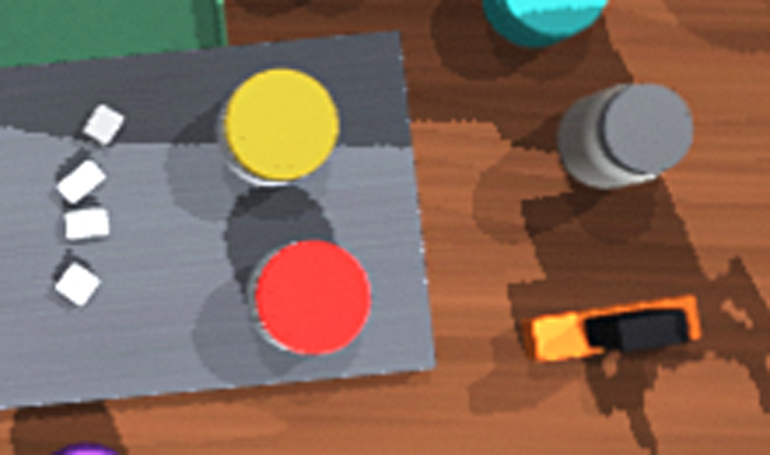

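```bash
cat > p.py <<'E'
import sys
from h import *
# waypoints: x,y,z,yaw_deg of tool y,rows
ex=np.array([.9925,.122]);ey=np.array([-.122,.9925]);M=np.array([.5598,.0831])
def cw(x,y): return M+x*ex+y*ey      # mouth frame -> world
def wc(p): d=np.array(p)[:2]-M; return np.round([d@ex,d@ey],4)
def plan(wps):
    s=arm.get_state(); p=np.array(s["tool_pos"]);R=Ro.from_quat(s["eef_rot"]); out=[]
    for x,y,z,yaw,n in wps:
        a=np.radians(yaw); Y=np.array([np.cos(a),np.sin(a),0]);Zt=np.array([0,0,-1.]);T=Ro.from_matrix(np.c_[np.cross(Y,Zt),Y,Zt])
        for k in range(n):
            w=(R.inv()*T).as_rotvec()/(n-k)/.12; d=R.inv().apply(np.array([x,y,z])-p)/(n-k)/.025
            w=np.round(w,2);d=np.round(d,2); out.append((d,w)); p=p+R.apply(d*.025); R=R*Ro.from_rotvec(w*.12)
    print("tcp",np.round(s["tool_pos"],4),"mouth",wc(s["tool_pos"]),"max",max(max(abs(d).max(),abs(w).max()) for d,w in out))
    for i in range(0,len(out),8):
        print("slide",[d.tolist() for d,w in out[i:i+8]]);print("rot",[w.tolist() for d,w in out[i:i+8]])
    print("end",p.round(4))
E
python3 -c "
from p import *
plan([(.5126,-.440,.14,9.7,16),(.5126,-.440,.045,9.7,8)])"
```

```text
tcp [ 0.2264 -0.6093  0.2313] mouth [-0.4154 -0.6465] max 0.83
slide [[0.82, -0.15, 0.23], [0.83, -0.08, 0.23], [0.83, -0.0, 0.23], [0.83, 0.07, 0.23], [0.82, 0.14, 0.23], [0.8, 0.21, 0.23], [0.78, 0.28, 0.23], [0.76, 0.34, 0.23]]
rot [[0.0, 0.0, -0.72], [0.0, 0.0, -0.72], [0.0, 0.0, -0.72], [0.0, 0.0, -0.72], [0.0, 0.0, -0.72], [0.0, 0.0, -0.72], [0.0, 0.0, -0.72], [0.0, 0.0, -0.72]]
slide [[0.72, 0.41, 0.23], [0.69, 0.47, 0.23], [0.64, 0.53, 0.23], [0.6, 0.58, 0.22], [0.54, 0.63, 0.23], [0.49, 0.67, 0.22], [0.43, 0.71, 0.23], [0.37, 0.75, 0.22]]
rot [[0.0, 0.0, -0.72], [0.0, 0.0, -0.72], [0.0, 0.0, -0.72], [0.0, 0.0, -0.72], [0.0, 0.0, -0.72], [0.0, 0.0, -0.73], [0.0, 0.0, -0.72], [0.0, 0.0, -0.73]]
slide [[-0.0, -0.0, 0.48], [-0.0, -0.0, 0.47], [-0.0, -0.0, 0.48], [-0.0, -0.0, 0.47], [-0.0, -0.0, 0.48], [-0.0, -0.0, 0.47], [-0.0, -0.0, 0.48], [-0.0, -0.0, 0.47]]
rot [[0.0, 0.0, 0.0], [0.0, 0.0, 0.0], [0.0, 0.0, 0.0], [0.0, 0.0, 0.0], [0.0, 0.0, 0.0], [0.0, 0.0, 0.0], [0.0, 0.0, 0.0], [0.0, 0.0, 0.0]]
end [ 0.5127 -0.4399  0.045 ]
```

Emit:
{"op": "step_arm", "data": {
  "slide": [
    [0.82,-0.15,0.23],
    [0.83,-0.08,0.23],
    [0.83,0,0.23],
    [0.83,0.07,0.23],
    [0.82,0.14,0.23],
    [0.8,0.21,0.23],
    [0.78,0.28,0.23],
    [0.76,0.34,0.23]
  ],
  "delta_rot": [
    [0,0,-0.72],
    [0,0,-0.72],
    [0,0,-0.72],
    [0,0,-0.72],
    [0,0,-0.72],
    [0,0,-0.72],
    [0,0,-0.72],
    [0,0,-0.72]
  ],
  "fingers": [1,1,1,1,1,1,1,1]
}}

```text
time: 2.65
tool_pos: [0.3702, -0.5245, 0.1851]
eef_rot: [0.865, 0.501, -0.0, 0.0]
contact_force: [-0.5, -0.1, 0.1]
finger_gap: 1.006
grasp_force: 0.0
```

Emit:
{"op": "step_arm", "data": {
  "slide": [
    [0.72,0.41,0.23],
    [0.69,0.47,0.23],
    [0.64,0.53,0.23],
    [0.6,0.58,0.22],
    [0.54,0.63,0.23],
    [0.49,0.67,0.22],
    [0.43,0.71,0.23],
    [0.37,0.75,0.22]
  ],
  "delta_rot": [
    [0,0,-0.72],
    [0,0,-0.72],
    [0,0,-0.72],
    [0,0,-0.72],
    [0,0,-0.72],
    [0,0,-0.73],
    [0,0,-0.72],
    [0,0,-0.73]
  ],
  "fingers": [1,1,1,1,1,1,1,1]
}}

```text
time: 3.65
tool_pos: [0.5132, -0.4397, 0.1398]
eef_rot: [0.644, 0.765, -0.0, 0.0]
contact_force: [-0.3, 0.1, 0.2]
finger_gap: 1.002
grasp_force: 0.0
```

```bash
python3 -c "
from p import *
plan([(.5126,-.440,.045,9.7,8)]); print(Ro.from_quat(arm.get_state()['eef_rot']).as_matrix().round(3).tolist(),arm.get_state()['q'])"
```

```text
tcp [ 0.5132 -0.4397  0.1398] mouth [-0.1101 -0.5132] max 0.48
slide [[-0.0, -0.0, 0.47], [-0.0, -0.0, 0.47], [-0.0, -0.0, 0.48], [-0.0, -0.0, 0.47], [-0.0, -0.01, 0.48], [-0.0, -0.0, 0.47], [-0.0, -0.01, 0.48], [-0.01, -0.0, 0.47]]
rot [[-0.0, 0.0, 0.0], [-0.0, 0.0, 0.0], [-0.0, 0.0, 0.0], [-0.0, 0.0, 0.01], [-0.0, 0.0, 0.0], [-0.0, 0.0, 0.01], [-0.0, 0.0, 0.0], [-0.0, 0.0, 0.01]]
end [ 0.5127 -0.4401  0.0451]
[[-0.172, 0.985, -0.0], [0.985, 0.172, -0.0], [-0.0, -0.0, -1.0]] [ 0.87291044  0.53714414 -0.30272971  1.59120918  0.17791547  1.04041405
  0.69244802]
```

Emit:
{"op": "step_arm", "data": {
  "slide": [
    [0,0,0.47],
    [0,0,0.47],
    [0,0,0.48],
    [0,0,0.47],
    [0,0,0.48],
    [0,0,0.47],
    [0,0,0.48],
    [0,0,0.47]
  ],
  "delta_rot": [
    [0,0,0],
    [0,0,0],
    [0,0,0],
    [0,0,0],
    [0,0,0],
    [0,0,0],
    [0,0,0],
    [0,0,0]
  ],
  "fingers": [1,1,1,1,1,1,1,1]
}}

```text
time: 4.65
tool_pos: [0.5127, -0.4398, 0.0445]
eef_rot: [0.645, 0.765, 0.0, -0.0]
contact_force: [0.2, -0.1, -0.1]
finger_gap: 0.995
grasp_force: 0.0
```

Emit:
{"op": "step_arm", "data": {
  "slide": [
    [0,0,0],
    [0,0,0],
    [0,0,0],
    [0,0,0],
    [0,0,0],
    [0,0,0],
    [0,0,0],
    [0,0,0]
  ],
  "delta_rot": [
    [0,0,0],
    [0,0,0],
    [0,0,0],
    [0,0,0],
    [0,0,0],
    [0,0,0],
    [0,0,0],
    [0,0,0]
  ],
  "fingers": [0,0,0,0,0,0,0,0],
  "grip_force": 60
}}

```text
time: 5.65
tool_pos: [0.5131, -0.4402, 0.046]
eef_rot: [0.645, 0.764, 0.0, 0.001]
contact_force: [-1.1, -0.0, 4.9]
finger_gap: 0.272
grasp_force: 62.4
```

```bash
python3 -c "
from p import *
s=cw(-.095,-.14); t=arm.get_state()['tool_pos']
plan([(.5126,-.440,.185,9.7,8),(*cw(-.095,-.14),.185,7,16)])"
```

```text
tcp [ 0.5131 -0.4402  0.046 ] mouth [-0.1102 -0.5137] max 0.94
slide [[0.0, -0.0, -0.69], [0.0, -0.0, -0.7], [0.0, -0.0, -0.69], [0.0, -0.0, -0.7], [0.0, -0.0, -0.69], [0.0, -0.0, -0.7], [0.0, -0.01, -0.69], [0.01, -0.0, -0.7]]
rot [[0.0, 0.0, 0.0], [0.0, 0.0, 0.0], [0.0, 0.0, 0.0], [0.0, 0.0, 0.0], [0.0, 0.0, 0.0], [0.0, 0.0, 0.0], [0.0, 0.0, 0.0], [0.01, 0.01, 0.0]]
slide [[0.93, 0.08, 0.0], [0.93, 0.08, 0.0], [0.93, 0.08, 0.0], [0.93, 0.08, 0.0], [0.93, 0.07, 0.0], [0.93, 0.07, 0.0], [0.93, 0.07, 0.0], [0.93, 0.06, 0.0]]
rot [[-0.0, -0.0, 0.02], [-0.0, -0.0, 0.03], [-0.0, -0.0, 0.02], [-0.0, -0.0, 0.03], [-0.0, -0.0, 0.02], [-0.0, -0.0, 0.03], [-0.0, -0.0, 0.02], [-0.0, -0.0, 0.03]]
slide [[0.93, 0.06, 0.0], [0.93, 0.06, 0.0], [0.94, 0.05, 0.0], [0.93, 0.05, 0.0], [0.94, 0.05, 0.0], [0.93, 0.05, 0.0], [0.94, 0.05, 0.0], [0.93, 0.04, 0.01]]
rot [[-0.0, -0.0, 0.02], [-0.0, -0.0, 0.03], [-0.0, -0.0, 0.02], [-0.0, -0.0, 0.03], [-0.0, -0.0, 0.02], [-0.0, -0.0, 0.03], [-0.0, -0.0, 0.02], [-0.0, -0.0, 0.03]]
end [ 0.4826 -0.0675  0.1849]
```

Emit:
{"op": "step_arm", "data": {
  "slide": [
    [0,0,-0.4],
    [0,0,-0.7],
    [0,0,-0.7],
    [0,0,-0.8],
    [0,0,-0.8],
    [0,0,-0.8],
    [0,0,-0.8],
    [0,0,-0.6]
  ],
  "delta_rot": [
    [0,0,0],
    [0,0,0],
    [0,0,0],
    [0,0,0],
    [0,0,0],
    [0,0,0],
    [0,0,0],
    [0,0,0]
  ],
  "fingers": [0,0,0,0,0,0,0,0]
}}

```text
time: 6.65
tool_pos: [0.5131, -0.4401, 0.1871]
eef_rot: [0.645, 0.765, 0.0, 0.001]
contact_force: [0.3, 0.2, -2.1]
finger_gap: 0.269
grasp_force: 61.5
```

Emit:
{"op": "step_arm", "data": {
  "slide": [
    [0.93,0.08,0],
    [0.93,0.08,0],
    [0.93,0.08,0],
    [0.93,0.08,0],
    [0.93,0.07,0],
    [0.93,0.07,0],
    [0.93,0.07,0],
    [0.93,0.06,0]
  ],
  "delta_rot": [
    [0,0,0.02],
    [0,0,0.03],
    [0,0,0.02],
    [0,0,0.03],
    [0,0,0.02],
    [0,0,0.03],
    [0,0,0.02],
    [0,0,0.03]
  ],
  "fingers": [0,0,0,0,0,0,0,0]
}}

```text
time: 7.65
tool_pos: [0.4976, -0.2523, 0.1854]
eef_rot: [0.654, 0.757, 0.0, 0.0]
contact_force: [0.4, 0.1, -2.8]
finger_gap: 0.27
grasp_force: 61.7
```

Emit:
{"op": "step_arm", "data": {
  "slide": [
    [0.93,0.06,0],
    [0.93,0.06,0],
    [0.94,0.05,0],
    [0.93,0.05,0],
    [0.94,0.05,0],
    [0.93,0.05,0],
    [0.94,0.05,0],
    [0.93,0.04,0]
  ],
  "delta_rot": [
    [0,0,0.02],
    [0,0,0.03],
    [0,0,0.02],
    [0,0,0.03],
    [0,0,0.02],
    [0,0,0.03],
    [0,0,0.02],
    [0,0,0.03]
  ],
  "fingers": [0,0,0,0,0,0,0,0]
}}

```text
time: 8.65
tool_pos: [0.4823, -0.066, 0.1854]
eef_rot: [0.663, 0.749, 0.0, 0.0]
contact_force: [0.0, -0.2, -2.2]
finger_gap: 0.275
grasp_force: 61.7
```

```bash
python3 -c "
from p import *
plan([(*cw(-.095,-.14),.09,7,8),(*cw(-.095,-.14),.073,7,8)])
c=arm.snapshot('side'); P=cloud(c); a=np.array(arm.get_state()['tool_pos'])
hsv=cv2.cvtColor(c['pixels'],cv2.COLOR_RGB2HSV); m=(hsv[...,0]>4)&(hsv[...,0]<17)&(hsv[...,1]>170)&(np.linalg.norm(P-a,axis=2)<.13)
print(m.sum(), [ (P[m]-a)[:,2].min(), np.percentile((P[m]-a)[:,2],[2,98])]); cv2.imwrite('pics/s1.png',cv2.resize(c['pixels'][130:330,130:400,::-1],None,fx=2.5,fy=2.5))
"
```

```text
tcp [ 0.4823 -0.066   0.1854] mouth [-0.0951 -0.1385] max 0.48
slide [[-0.01, 0.0, 0.48], [-0.01, 0.0, 0.48], [-0.01, 0.0, 0.48], [-0.01, 0.0, 0.48], [-0.0, 0.0, 0.47], [-0.01, 0.0, 0.48], [-0.0, 0.0, 0.47], [-0.01, 0.0, 0.48]]
rot [[0.0, 0.0, -0.0], [0.0, 0.0, -0.0], [0.0, 0.0, -0.0], [0.0, 0.0, -0.0], [0.0, 0.0, -0.0], [0.0, 0.0, -0.0], [0.0, 0.0, -0.0], [0.0, 0.0, -0.0]]
slide [[0.0, 0.0, 0.08], [0.0, 0.0, 0.09], [0.0, 0.0, 0.08], [0.0, 0.0, 0.09], [0.0, 0.0, 0.08], [0.0, 0.0, 0.09], [0.0, 0.0, 0.08], [0.0, 0.0, 0.09]]
rot [[0.0, 0.0, -0.0], [0.0, 0.0, -0.0], [0.0, 0.0, -0.0], [0.0, 0.0, -0.0], [0.0, 0.0, -0.0], [0.0, 0.0, -0.0], [0.0, 0.0, -0.0], [0.0, 0.0, -0.0]]
end [ 0.4825 -0.0675  0.0729]
71 [np.float64(-0.039599265979441745), array([-0.03889342, -0.01156852])]
```

View pics/s1.png

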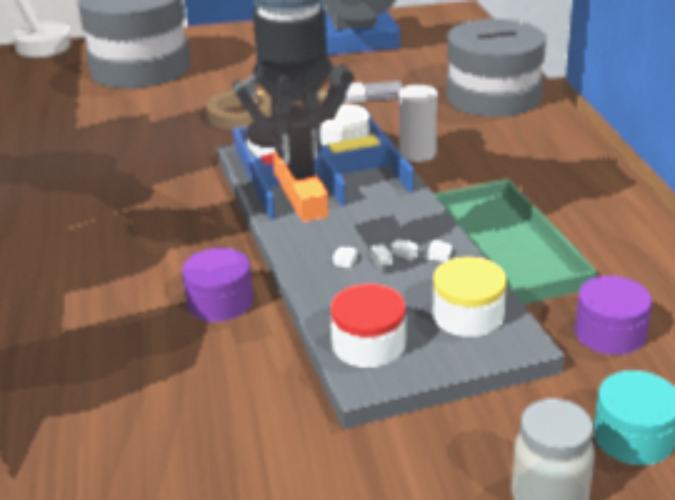

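Scraper is held upright (crop (305,195)); the chips at crop (345-440,250) are undisturbed.

Emit:
{"op": "step_arm", "data": {
  "slide": [
    [0,0,0.8],
    [0,0,0.8],
    [0,0,0.8],
    [0,0,0.8],
    [0,0,0.6],
    [0,0,0.4],
    [0,0,0.2],
    [0,0,0.14]
  ],
  "delta_rot": [
    [0,0,0],
    [0,0,0],
    [0,0,0],
    [0,0,0],
    [0,0,0],
    [0,0,0],
    [0,0,0],
    [0,0,0]
  ],
  "fingers": [0,0,0,0,0,0,0,0]
}}

```text
time: 9.7
tool_pos: [0.483, -0.0675, 0.0719]
eef_rot: [0.663, 0.749, 0.0, 0.0]
contact_force: [-0.0, -0.8, -1.5]
finger_gap: 0.273
grasp_force: 61.6
```

```bash
python3 -c "
from p import *
s=arm.get_state();print(s['contact_force'])
plan([(*cw(-.05,-.142),.0715,7,8),(*cw(.135,-.142),.0715,7,16)])"
```

```text
[-0.00924059 -0.75861099 -1.45204931]
tcp [ 0.483  -0.0675  0.0719] mouth [-0.0945 -0.1401] max 0.47
slide [[-0.01, 0.22, 0.0], [-0.01, 0.22, 0.0], [-0.01, 0.22, 0.0], [-0.01, 0.22, 0.0], [-0.01, 0.23, 0.0], [-0.01, 0.22, 0.01], [-0.01, 0.23, 0.0], [-0.0, 0.22, 0.01]]
rot [[0.0, 0.0, -0.0], [0.0, 0.0, -0.0], [0.0, 0.0, -0.0], [0.0, 0.0, -0.0], [0.0, 0.0, -0.0], [0.0, 0.0, -0.0], [0.0, 0.0, -0.0], [0.01, 0.0, -0.0]]
slide [[-0.0, 0.46, -0.0], [-0.0, 0.46, -0.0], [-0.0, 0.46, -0.0], [-0.0, 0.46, -0.0], [-0.0, 0.46, -0.0], [-0.0, 0.46, -0.0], [-0.0, 0.46, -0.0], [-0.0, 0.46, -0.0]]
rot [[-0.0, 0.0, -0.0], [-0.0, 0.0, -0.0], [-0.0, 0.0, -0.0], [-0.0, 0.0, -0.0], [-0.0, 0.0, -0.0], [-0.0, 0.0, -0.0], [-0.0, 0.0, -0.0], [-0.0, 0.0, -0.0]]
slide [[-0.0, 0.47, -0.0], [-0.0, 0.46, -0.0], [-0.0, 0.47, -0.0], [-0.0, 0.46, -0.0], [-0.0, 0.47, -0.0], [-0.0, 0.46, -0.0], [-0.0, 0.47, -0.0], [-0.0, 0.46, -0.01]]
rot [[-0.0, 0.0, -0.0], [-0.0, 0.0, -0.0], [-0.0, 0.0, -0.0], [-0.0, 0.0, -0.0], [-0.0, 0.0, -0.0], [-0.0, 0.0, -0.0], [-0.0, 0.0, -0.0], [-0.0, 0.0, -0.0]]
end [ 0.7111 -0.0413  0.0716]
```

Emit:
{"op": "step_arm", "data": {
  "slide": [
    [-0.01,0.3,0],
    [-0.01,0.4,0],
    [-0.01,0.4,0],
    [-0.01,0.4,0],
    [-0.01,0.4,0],
    [-0.01,0.4,0],
    [0,0.4,0],
    [0,0.4,0]
  ],
  "delta_rot": [
    [0,0,0],
    [0,0,0],
    [0,0,0],
    [0,0,0],
    [0,0,0],
    [0,0,0],
    [0,0,0],
    [0,0,0]
  ],
  "fingers": [0,0,0,0,0,0,0,0]
}}

```text
time: 10.7
tool_pos: [0.5603, -0.0594, 0.0717]
eef_rot: [0.663, 0.749, -0.0, -0.0]
contact_force: [-0.8, -0.2, -2.6]
finger_gap: 0.273
grasp_force: 61.6
```

Emit:
{"op": "step_arm", "data": {
  "slide": [
    [0,0.4,0],
    [0,0.4,0],
    [0,0.4,0],
    [0,0.4,0],
    [0,0.4,0],
    [0,0.4,0],
    [0,0.4,0],
    [0,0.4,0]
  ],
  "delta_rot": [
    [0,0,0],
    [0,0,0],
    [0,0,0],
    [0,0,0],
    [0,0,0],
    [0,0,0],
    [0,0,0],
    [0,0,0]
  ],
  "fingers": [0,0,0,0,0,0,0,0]
}}

```text
time: 11.7
tool_pos: [0.6397, -0.0498, 0.0718]
eef_rot: [0.663, 0.749, -0.0, -0.0]
contact_force: [-0.1, 0.3, -1.6]
finger_gap: 0.277
grasp_force: 61.6
```

```bash
python3 -c "
from p import *
plan([(*cw(.14,-.142),.0715,7,8)])"
```

```text
tcp [ 0.6397 -0.0498  0.0718] mouth [ 0.0631 -0.1416] max 0.39
slide [[-0.0, 0.38, 0.0], [-0.0, 0.38, 0.0], [-0.0, 0.39, 0.0], [-0.0, 0.38, 0.0], [-0.0, 0.39, 0.0], [-0.0, 0.38, 0.0], [-0.01, 0.39, 0.0], [-0.0, 0.38, 0.01]]
rot [[-0.0, 0.0, -0.0], [-0.0, 0.0, -0.0], [-0.0, 0.0, -0.0], [-0.0, 0.0, -0.0], [-0.0, 0.0, -0.0], [-0.0, 0.0, -0.0], [-0.0, 0.0, -0.0], [-0.0, 0.0, -0.0]]
end [ 0.7159 -0.0407  0.0715]
```

Push through, then raise straight up and look.

Emit:
{"op": "step_arm", "data": {
  "slide": [
    [0,0.39,0],
    [0,0.39,0],
    [0,0.39,0],
    [0,0.39,0],
    [0,0.39,0],
    [0,0.39,0],
    [0,0.39,0],
    [0,0.39,0]
  ],
  "delta_rot": [
    [0,0,0],
    [0,0,0],
    [0,0,0],
    [0,0,0],
    [0,0,0],
    [0,0,0],
    [0,0,0],
    [0,0,0]
  ],
  "fingers": [0,0,0,0,0,0,0,0]
}}

```text
time: 12.7
tool_pos: [0.7172, -0.0403, 0.0717]
eef_rot: [0.663, 0.749, 0.0, -0.0]
contact_force: [0.2, 0.0, -2.4]
finger_gap: 0.274
grasp_force: 61.5
```

Emit:
{"op": "step_arm", "data": {
  "slide": [
    [0,0.1,0],
    [0,0,0],
    [0,0,-0.5],
    [0,0,-0.9],
    [0,0,-0.9],
    [0,0,-0.9],
    [0,0,-0.9],
    [0,0,-0.5]
  ],
  "delta_rot": [
    [0,0,0],
    [0,0,0],
    [0,0,0],
    [0,0,0],
    [0,0,0],
    [0,0,0],
    [0,0,0],
    [0,0,0]
  ],
  "fingers": [0,0,0,0,0,0,0,0]
}}

```text
time: 13.7
tool_pos: [0.7201, -0.0399, 0.1897]
eef_rot: [0.663, 0.749, 0.001, 0.001]
contact_force: [-0.1, 0.2, -2.4]
finger_gap: 0.27
grasp_force: 61.7
```

```bash
python3 -c "
from m import *
from p import *
c=arm.snapshot('side'); cv2.imwrite('pics/s2.png',cv2.resize(c['pixels'][130:330,180:420,::-1],None,fx=3,fy=3))
P,H,S,V,ok=measure(c)
for d in arm.spot_in(c,'chip1'): print(np.round(d['location'],3),wc(d['location']),d['confidence'])
plan([(.5126,-.440,.18,9.7,20)])
"
```

```text
[ 0.73  -0.083  0.013] [ 0.149  -0.1854] 0.45
tcp [ 0.7204 -0.0399  0.1895] mouth [ 0.1444 -0.1417] max 0.74
slide [[-0.74, -0.51, 0.02], [-0.74, -0.51, 0.02], [-0.74, -0.51, 0.02], [-0.74, -0.52, 0.02], [-0.74, -0.52, 0.02], [-0.74, -0.52, 0.02], [-0.74, -0.52, 0.02], [-0.74, -0.52, 0.02]]
rot [[0.0, 0.0, -0.02], [0.0, 0.0, -0.02], [0.0, 0.0, -0.02], [0.0, 0.0, -0.02], [0.0, 0.0, -0.02], [0.0, 0.0, -0.02], [0.0, 0.0, -0.02], [0.0, 0.0, -0.02]]
slide [[-0.73, -0.52, 0.02], [-0.73, -0.53, 0.01], [-0.73, -0.53, 0.02], [-0.73, -0.53, 0.01], [-0.73, -0.53, 0.02], [-0.73, -0.53, 0.01], [-0.73, -0.53, 0.02], [-0.72, -0.54, 0.02]]
rot [[0.0, 0.0, -0.02], [0.0, 0.0, -0.02], [0.0, 0.0, -0.02], [0.0, 0.0, -0.02], [0.0, 0.0, -0.02], [0.0, 0.0, -0.02], [0.01, 0.0, -0.02], [0.0, 0.0, -0.02]]
slide [[-0.72, -0.54, 0.01], [-0.72, -0.54, 0.02], [-0.72, -0.54, 0.02], [-0.73, -0.54, 0.01]]
rot [[0.01, 0.0, -0.02], [0.0, 0.0, -0.02], [0.01, 0.0, -0.02], [0.0, 0.01, -0.02]]
end [ 0.5126 -0.44    0.18  ]
```

View pics/s2.png

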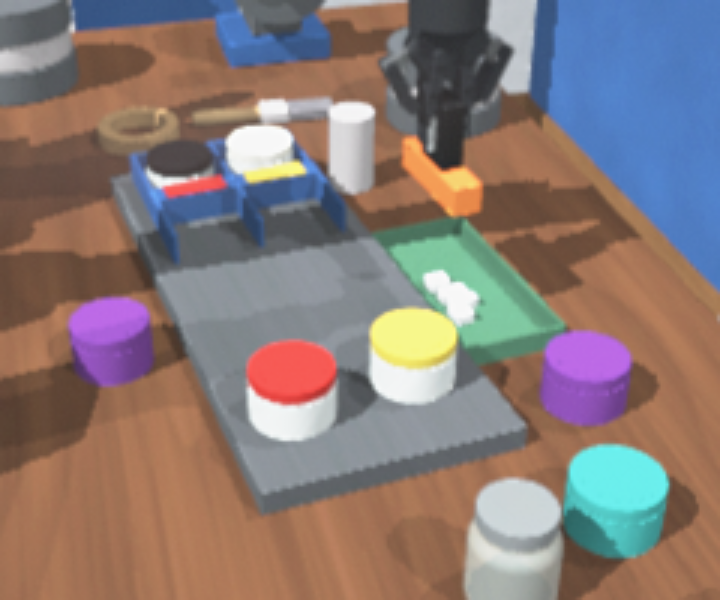

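All four chips lie in the tray (crop about (450,295)) and the plate is clear. Taking the scraper back to its old place.

Emit:
{"op": "step_arm", "data": {
  "slide": [
    [-0.74,-0.51,0.02],
    [-0.74,-0.51,0.02],
    [-0.74,-0.51,0.02],
    [-0.74,-0.52,0.02],
    [-0.74,-0.52,0.02],
    [-0.74,-0.52,0.02],
    [-0.74,-0.52,0.02],
    [-0.74,-0.52,0.02]
  ],
  "delta_rot": [
    [0,0,-0.02],
    [0,0,-0.02],
    [0,0,-0.02],
    [0,0,-0.02],
    [0,0,-0.02],
    [0,0,-0.02],
    [0,0,-0.02],
    [0,0,-0.02]
  ],
  "fingers": [0,0,0,0,0,0,0,0]
}}

```text
time: 14.8
tool_pos: [0.6352, -0.2015, 0.1829]
eef_rot: [0.655, 0.755, 0.0, 0.0]
contact_force: [-0.1, 0.0, -1.9]
finger_gap: 0.275
grasp_force: 61.7
```

Emit:
{"op": "step_arm", "data": {
  "slide": [
    [-0.73,-0.52,0.02],
    [-0.73,-0.53,0.02],
    [-0.73,-0.53,0.02],
    [-0.73,-0.53,0.02],
    [-0.73,-0.53,0.02],
    [-0.73,-0.53,0.02],
    [-0.73,-0.53,0.02],
    [-0.73,-0.54,0.02]
  ],
  "delta_rot": [
    [0,0,-0.02],
    [0,0,-0.02],
    [0,0,-0.02],
    [0,0,-0.02],
    [0,0,-0.02],
    [0,0,-0.02],
    [0,0,-0.02],
    [0,0,-0.02]
  ],
  "fingers": [0,0,0,0,0,0,0,0]
}}

```text
time: 15.8
tool_pos: [0.5521, -0.3615, 0.1788]
eef_rot: [0.648, 0.762, 0.0, 0.0]
contact_force: [0.5, -1.2, -2.3]
finger_gap: 0.274
grasp_force: 61.7
```

Emit:
{"op": "step_arm", "data": {
  "slide": [
    [-0.72,-0.54,0.02],
    [-0.72,-0.54,0.02],
    [-0.72,-0.54,0.02],
    [-0.73,-0.54,0.02],
    [0,0,0.7],
    [0,0,0.8],
    [0,0,0.8],
    [0,0,0.7]
  ],
  "delta_rot": [
    [0,0,-0.02],
    [0,0,-0.02],
    [0,0,-0.02],
    [0,0,-0.02],
    [0,0,0],
    [0,0,0],
    [0,0,0],
    [0,0,0]
  ],
  "fingers": [0,0,0,0,0,0,0,0]
}}

```text
time: 16.8
tool_pos: [0.5114, -0.4384, 0.0993]
eef_rot: [0.644, 0.765, 0.0, -0.001]
contact_force: [-0.3, -0.1, -2.0]
finger_gap: 0.278
grasp_force: 61.7
```

```bash
python3 -c "
from p import *
plan([(.5126,-.440,.047,9.7,8)])"
```

```text
tcp [ 0.5114 -0.4384  0.0993] mouth [-0.1117 -0.5117] max 0.27
slide [[-0.01, 0.0, 0.26], [-0.01, 0.01, 0.26], [-0.01, 0.0, 0.26], [-0.01, 0.01, 0.26], [-0.01, 0.0, 0.26], [-0.01, 0.01, 0.26], [-0.01, 0.0, 0.27], [-0.0, 0.01, 0.26]]
rot [[-0.0, -0.0, 0.0], [-0.0, -0.0, 0.0], [-0.0, -0.0, 0.0], [-0.0, -0.0, 0.0], [-0.0, -0.01, 0.01], [-0.0, -0.0, 0.0], [-0.0, -0.01, 0.01], [-0.01, -0.0, 0.0]]
end [ 0.5126 -0.4399  0.047 ]
```

Emit:
{"op": "step_arm", "data": {
  "slide": [
    [0,0,0.4],
    [0,0,0.4],
    [0,0,0.4],
    [0,0,0.3],
    [0,0,0.25],
    [0,0,0.2],
    [0,0,0.12],
    [0,0,0.05]
  ],
  "delta_rot": [
    [0,0,0],
    [0,0,0],
    [0,0,0],
    [0,0,0],
    [0,0,0],
    [0,0,0],
    [0,0,0],
    [0,0,0]
  ],
  "fingers": [0,0,0,0,0,0,0,0]
}}

```text
time: 17.8
tool_pos: [0.5113, -0.4405, 0.0487]
eef_rot: [0.645, 0.765, 0.0, 0.0]
contact_force: [0.0, -0.3, -2.4]
finger_gap: 0.274
grasp_force: 61.7
```

Emit:
{"op": "step_arm", "data": {
  "slide": [
    [0,0,0.06],
    [0,0,0.05],
    [0,0,0.03],
    [0,0,0],
    [0,0,0],
    [0,0,0],
    [0,0,0],
    [0,0,0]
  ],
  "delta_rot": [
    [0,0,0],
    [0,0,0],
    [0,0,0],
    [0,0,0],
    [0,0,0],
    [0,0,0],
    [0,0,0],
    [0,0,0]
  ],
  "fingers": [0,0,0,0,0,0.4,0.7,1]
}}

```text
time: 18.8
tool_pos: [0.5114, -0.4405, 0.0451]
eef_rot: [0.645, 0.765, 0.0, 0.0]
contact_force: [0.6, -0.2, -0.2]
finger_gap: 0.813
grasp_force: 0.0
```

Emit:
{"op": "step_arm", "data": {
  "slide": [
    [0,0,0],
    [0,0,0],
    [0,0,-0.6],
    [0,0,-0.8],
    [0,0,-0.9],
    [0,0,-0.9],
    [0,0,-0.9],
    [0,0,-0.5]
  ],
  "delta_rot": [
    [0,0,0],
    [0,0,0],
    [0,0,0],
    [0,0,0],
    [0,0,0],
    [0,0,0],
    [0,0,0],
    [0,0,0]
  ],
  "fingers": [1,1,1,1,1,1,1,1]
}}

```text
time: 19.8
tool_pos: [0.5122, -0.441, 0.163]
eef_rot: [0.645, 0.765, 0.0, 0.002]
contact_force: [-0.6, 0.9, 0.3]
finger_gap: 1.0
grasp_force: 0.0
```

```bash
python3 -c "
from m import *
from p import *
c=arm.snapshot('side'); P,H,S,V,ok=measure(c); X,Y,Z=P[...,0],P[...,1],P[...,2]
cv2.imwrite('pics/s3.png',cv2.resize(c['pixels'][150:400,180:420,::-1],None,fx=2.4,fy=2.4))
b=ok&(Y<-.33)&(H>4)&(H<17)&(S>170)&(X>.4)&(X<.6)&(Z<.06); print(b.sum(),P[b].mean(0),P[b][:,2].min(),P[b][:,2].max())
plan([(*cw(-.066,-.3559),.15,7,8),(*cw(-.066,-.3559),.036,7,8)])"
```

```text
107 [ 0.51843306 -0.49205509  0.02005822] 0.00510479751159023 0.038095157748752904
tcp [ 0.5127 -0.4415  0.1642] mouth [-0.1107 -0.5149] max 0.79
slide [[0.78, 0.26, 0.07], [0.79, 0.26, 0.07], [0.79, 0.25, 0.07], [0.79, 0.25, 0.07], [0.79, 0.24, 0.07], [0.79, 0.24, 0.07], [0.79, 0.23, 0.07], [0.79, 0.22, 0.07]]
rot [[0.0, 0.0, 0.05], [0.0, 0.0, 0.05], [0.0, 0.01, 0.05], [0.01, 0.0, 0.05], [0.0, 0.01, 0.05], [0.01, 0.0, 0.05], [0.0, 0.01, 0.05], [0.01, 0.0, 0.05]]
slide [[0.0, 0.0, 0.57], [0.0, 0.0, 0.57], [0.0, 0.0, 0.57], [0.0, 0.0, 0.57], [0.0, 0.0, 0.57], [0.0, 0.0, 0.57], [0.0, 0.0, 0.57], [0.0, 0.01, 0.57]]
rot [[-0.0, 0.0, -0.0], [-0.0, 0.0, -0.0], [-0.0, 0.0, -0.0], [-0.0, 0.0, -0.0], [-0.0, 0.0, -0.0], [-0.0, 0.0, -0.0], [-0.0, 0.0, -0.0], [-0.0, 0.0, -0.0]]
end [ 0.5378 -0.2782  0.0359]
```

View pics/s3.png

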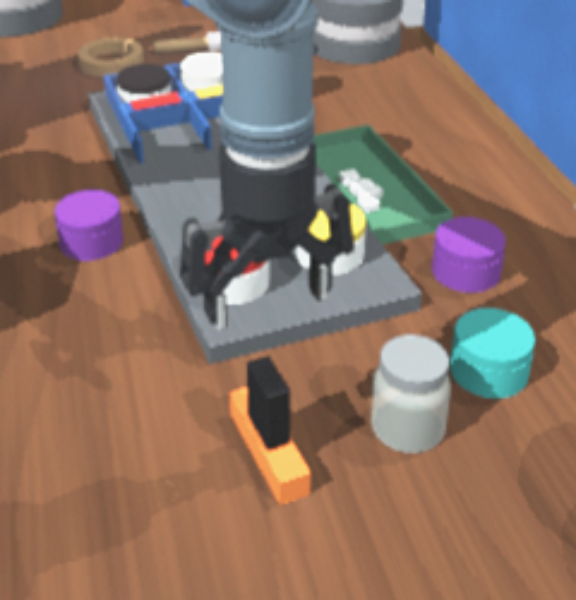

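Scraper stands upright on the bench, released (crop (270,430)), and the chips are in the tray. Next, a half-open fork behind the red tin.

Emit:
{"op": "step_arm", "data": {
  "slide": [
    [0.78,0.26,0.07],
    [0.79,0.26,0.07],
    [0.79,0.25,0.07],
    [0.79,0.25,0.07],
    [0.79,0.24,0.07],
    [0.79,0.24,0.07],
    [0.79,0.23,0.07],
    [0.79,0.22,0.07]
  ],
  "delta_rot": [
    [0,0,0.05],
    [0,0,0.05],
    [0,0,0.05],
    [0,0,0.05],
    [0,0,0.05],
    [0,0,0.05],
    [0,0,0.05],
    [0,0,0.05]
  ],
  "fingers": [0.47,0.47,0.47,0.47,0.47,0.47,0.47,0.47]
}}

```text
time: 20.85
tool_pos: [0.5362, -0.2752, 0.146]
eef_rot: [0.663, 0.749, 0.0, -0.0]
contact_force: [-0.0, -0.1, 0.3]
finger_gap: 0.468
grasp_force: 0.0
```

```bash
python3 -c "
from p import *
plan([(*cw(-.066,-.36),.033,7,8)])"
```

```text
tcp [ 0.5362 -0.2752  0.146 ] mouth [-0.0671 -0.3527] max 0.57
slide [[-0.04, 0.01, 0.56], [-0.04, 0.01, 0.57], [-0.04, 0.0, 0.56], [-0.03, 0.01, 0.57], [-0.04, 0.0, 0.56], [-0.03, 0.01, 0.57], [-0.04, 0.0, 0.56], [-0.03, 0.01, 0.57]]
rot [[-0.0, -0.0, 0.0], [-0.0, -0.0, 0.0], [-0.0, -0.0, 0.0], [-0.0, -0.0, 0.0], [-0.0, -0.0, 0.0], [-0.0, -0.0, 0.0], [-0.0, -0.0, 0.0], [-0.0, -0.0, 0.0]]
end [ 0.5383 -0.2822  0.033 ]
```

Emit:
{"op": "step_arm", "data": {
  "slide": [
    [-0.1,0,0.6],
    [-0.1,0,0.6],
    [-0.1,0,0.6],
    [-0.1,0.05,0.6],
    [0,0,0.6],
    [0,0,0.6],
    [0,0,0.5],
    [0,0,0.4]
  ],
  "delta_rot": [
    [0,0,0],
    [0,0,0],
    [0,0,0],
    [0,0,0],
    [0,0,0],
    [0,0,0],
    [0,0,0],
    [0,0,0]
  ],
  "fingers": [0.47,0.47,0.47,0.47,0.47,0.47,0.47,0.47]
}}

```text
time: 21.85
tool_pos: [0.5385, -0.2867, 0.0329]
eef_rot: [0.663, 0.749, -0.0, -0.0]
contact_force: [-0.4, -0.2, 0.3]
finger_gap: 0.475
grasp_force: 0.0
```

Emit:
{"op": "step_arm", "data": {
  "slide": [
    [0.3,0,0],
    [0.3,0,0],
    [0.3,0,0],
    [0.3,0,0],
    [0.4,0,0],
    [0.4,0.05,0],
    [0.4,0.05,0],
    [0.4,0.05,0]
  ],
  "delta_rot": [
    [0,0,0],
    [0,0,0],
    [0,0,0],
    [0,0,0],
    [0,0,0],
    [0,0,0],
    [0,0,0],
    [0,0,0]
  ],
  "fingers": [0.47,0.47,0.47,0.47,0.47,0.47,0.47,0.47]
}}

```text
time: 22.85
tool_pos: [0.5342, -0.2172, 0.0342]
eef_rot: [0.663, 0.749, -0.0, 0.001]
contact_force: [0.3, -4.2, 1.3]
finger_gap: 0.469
grasp_force: 2.0
```

```bash
cat > t.py <<'E'
from m import *
from p import *
def tins():
    for v in ("side","top"):
        c=arm.snapshot(v)
        for n,a in dict(red=(172,6),yel=(18,34)).items():
            L=lid(c,*a,zlo=.069,box=(.4,.75,-.33,.3))
            if len(L)<20: print(v,n,len(L)); continue
            q=circ(L); print(v,n,len(L),q,"mouth",wc(q[:2]),"z",np.percentile(L[:,2],[5,50,95]).round(4))
    s=arm.get_state(); print("F",np.round(s["contact_force"],1))
E
python3 -c "
from t import *
tins(); plan([(*cw(-.049,-.1),.033,7,14)])"
```

```text
side red 153 [ 0.5095 -0.1945  0.0478] mouth [-0.0838 -0.2694] z [0.07   0.0774 0.123 ]
side yel 373 [ 0.647  -0.1883  0.0402] mouth [ 0.0534 -0.28  ] z [0.0716 0.0775 0.0797]
top red 725 [ 0.5223 -0.0032  0.197 ] mouth [-0.0477 -0.0811] z [0.0735 0.077  0.0803]
top yel 775 [ 0.6501 -0.1857  0.0391] mouth [ 0.0568 -0.2778] z [0.0735 0.077  0.0804]
F [-0.8 -1.   1.3]
tcp [ 0.5343 -0.2147  0.034 ] mouth [-0.0617 -0.2924] max 0.55
slide [[0.55, 0.04, 0.0], [0.55, 0.04, 0.0], [0.55, 0.04, 0.0], [0.55, 0.04, 0.0], [0.55, 0.04, 0.01], [0.55, 0.04, 0.0], [0.55, 0.04, 0.01], [0.55, 0.03, 0.0]]
rot [[0.0, -0.0, 0.0], [0.0, -0.0, 0.0], [0.0, -0.0, 0.0], [0.0, -0.0, 0.0], [0.0, -0.0, 0.0], [0.0, -0.0, 0.0], [0.0, -0.0, 0.0], [0.0, -0.0, 0.0]]
slide [[0.55, 0.04, 0.01], [0.55, 0.03, 0.0], [0.55, 0.04, 0.01], [0.55, 0.03, 0.0], [0.55, 0.03, 0.01], [0.55, 0.04, 0.0]]
rot [[0.0, -0.0, 0.0], [0.0, -0.0, 0.0], [0.0, -0.0, 0.0], [0.0, -0.0, 0.01], [0.0, -0.01, 0.0], [0.0, -0.0, 0.01]]
end [ 0.5234 -0.022   0.033 ]
```

```bash
python3 - <<'E'
s=open('m.py').read()
s=s.replace("    return P[m]\n","    n,l,st,_=cv2.connectedComponentsWithStats(m.astype(np.uint8))\n    return P[l==1+st[1:,4].argmax()] if n>1 else P[m]\n")
open('m.py','w').write(s)
E
python3 -c "
from t import *
tins()"
```

```text
side red 101 [ 0.5347 -0.209   0.0315] mouth [-0.0605 -0.2868] z [0.07   0.0768 0.1115]
side yel 362 [ 0.6495 -0.1886  0.0411] mouth [ 0.0559 -0.2806] z [0.0719 0.0775 0.0799]
top red 728 [ 0.5295 -0.1697  0.0395] mouth [-0.0609 -0.2472] z [0.0736 0.0771 0.0805]
top yel 776 [ 0.6505 -0.1854  0.0393] mouth [ 0.0573 -0.2776] z [0.0734 0.0771 0.0803]
F [0.4 0.2 0.2]
```

Emit:
{"op": "step_arm", "data": {
  "slide": [
    [0.5,0.04,0],
    [0.5,0.04,0],
    [0.5,0.04,0],
    [0.5,0.04,0],
    [0.5,0.04,0],
    [0.5,0.04,0],
    [0.5,0.04,0],
    [0.5,0.04,0]
  ],
  "delta_rot": [
    [0,0,0],
    [0,0,0],
    [0,0,0],
    [0,0,0],
    [0,0,0],
    [0,0,0],
    [0,0,0],
    [0,0,0]
  ],
  "fingers": [0.47,0.47,0.47,0.47,0.47,0.47,0.47,0.47]
}}

```text
time: 24.05
tool_pos: [0.5293, -0.1158, 0.0336]
eef_rot: [0.663, 0.749, -0.0, -0.0]
contact_force: [0.3, -2.1, -1.5]
finger_gap: 0.474
grasp_force: 1.2
```

```bash
python3 -c "
from t import *
tins(); plan([(*cw(-.049,-.1),.034,7,8)])"
```

```text
side red 91 [ 0.5303 -0.1091  0.0318] mouth [-0.0527 -0.1872] z [0.0715 0.077  0.1102]
side yel 92 [ 0.647  -0.1914  0.0379] mouth [ 0.0531 -0.2831] z [0.07   0.0742 0.0785]
top red 626 [ 0.5246 -0.0682  0.0395] mouth [-0.0534 -0.1459] z [0.0736 0.077  0.0808]
top yel 774 [ 0.6501 -0.1852  0.039 ] mouth [ 0.0569 -0.2773] z [0.0734 0.0772 0.0806]
F [ 0.5 -0.1 -0.3]
tcp [ 0.5294 -0.1135  0.0338] mouth [-0.0541 -0.1915] max 0.46
slide [[0.46, 0.03, -0.0], [0.46, 0.03, -0.0], [0.46, 0.03, -0.0], [0.46, 0.03, -0.0], [0.45, 0.02, -0.0], [0.46, 0.02, -0.0], [0.45, 0.03, -0.0], [0.46, 0.02, -0.0]]
rot [[-0.0, -0.0, 0.0], [-0.0, -0.0, 0.0], [-0.0, -0.0, 0.0], [-0.0, -0.0, 0.0], [-0.0, -0.0, 0.01], [-0.0, -0.01, 0.0], [-0.0, -0.0, 0.01], [-0.0, -0.01, 0.0]]
end [ 0.5233 -0.0221  0.0339]
```

Emit:
{"op": "step_arm", "data": {
  "slide": [
    [0.5,0.04,0],
    [0.5,0.04,0],
    [0.5,0.03,0],
    [0.5,0.03,0],
    [0.5,0.02,0],
    [0.5,0.02,0],
    [0.5,0.02,0],
    [0.5,0,0]
  ],
  "delta_rot": [
    [0,0,0],
    [0,0,0],
    [0,0,0],
    [0,0,0],
    [0,0,0],
    [0,0,0],
    [0,0,0],
    [0,0,0]
  ],
  "fingers": [0.47,0.47,0.47,0.47,0.47,0.47,0.47,0.47]
}}

```text
time: 25.15
tool_pos: [0.5223, -0.0161, 0.0338]
eef_rot: [0.663, 0.749, 0.0, 0.0]
contact_force: [-0.2, -2.9, -1.0]
finger_gap: 0.471
grasp_force: 1.6
```

```bash
python3 -c "
from t import *
tins(); plan([(*cw(-.049,.002),.034,7,16)])"
```

```text
side red 91 [ 0.5194 -0.0058  0.0358] mouth [-0.0509 -0.0833] z [0.0698 0.0773 0.1097]
side yel 91 [ 0.6467 -0.1927  0.0377] mouth [ 0.0526 -0.2843] z [0.0702 0.0749 0.0784]
top red 203 [0.5154 0.0446 0.0359] mouth [-0.0488 -0.0328] z [0.0735 0.0765 0.368 ]
top yel 769 [ 0.6502 -0.1858  0.0391] mouth [ 0.0569 -0.2779] z [0.0737 0.077  0.0804]
F [ 0.4 -0.5  0.2]
tcp [ 0.5221 -0.0137  0.0339] mouth [-0.0492 -0.0915] max 0.24
slide [[0.23, 0.0, 0.0], [0.23, 0.0, 0.0], [0.23, 0.0, 0.0], [0.23, 0.0, 0.0], [0.24, 0.0, 0.0], [0.23, 0.0, 0.0], [0.24, 0.0, 0.0], [0.23, 0.0, 0.0]]
rot [[0.0, -0.0, 0.0], [0.0, -0.0, 0.0], [0.0, -0.0, 0.0], [0.0, -0.0, 0.0], [0.0, -0.0, 0.0], [0.0, -0.0, 0.0], [0.0, -0.0, 0.0], [0.0, -0.0, 0.0]]
slide [[0.24, 0.0, 0.0], [0.23, 0.0, 0.0], [0.24, 0.0, 0.0], [0.23, 0.0, 0.0], [0.24, 0.0, 0.0], [0.23, 0.01, 0.0], [0.24, 0.0, 0.0], [0.23, 0.01, 0.0]]
rot [[0.0, -0.0, 0.0], [0.0, -0.0, 0.0], [0.0, -0.0, 0.0], [0.0, -0.0, 0.0], [0.0, -0.0, 0.01], [0.0, -0.01, 0.0], [0.0, -0.0, 0.01], [0.0, -0.01, 0.0]]
end [0.511  0.0791 0.034 ]
```

Emit:
{"op": "step_arm", "data": {
  "slide": [
    [0.36,0,0],
    [0.36,0,0],
    [0.36,0,0],
    [0.36,0,0],
    [0.36,0,0],
    [0.36,0,0],
    [0.36,0,0],
    [0.36,0,0]
  ],
  "delta_rot": [
    [0,0,0],
    [0,0,0],
    [0,0,0],
    [0,0,0],
    [0,0,0],
    [0,0,0],
    [0,0,0],
    [0,0,0]
  ],
  "fingers": [0.47,0.47,0.47,0.47,0.47,0.47,0.47,0.47]
}}

```text
time: 26.25
tool_pos: [0.5135, 0.0551, 0.0338]
eef_rot: [0.663, 0.749, -0.0, -0.0]
contact_force: [-0.0, -2.6, 0.3]
finger_gap: 0.468
grasp_force: 1.4
```

Emit:
{"op": "step_arm", "data": {
  "slide": [
    [0.2,0,0],
    [0.2,0,0],
    [0.15,0,0],
    [0.1,0,0],
    [0.1,0,0],
    [0.06,0,0],
    [0,0,0],
    [0,0,0]
  ],
  "delta_rot": [
    [0,0,0],
    [0,0,0],
    [0,0,0],
    [0,0,0],
    [0,0,0],
    [0,0,0],
    [0,0,0],
    [0,0,0]
  ],
  "fingers": [0.47,0.47,0.47,0.47,0.47,0.47,0.47,0.47]
}}

```text
time: 27.25
tool_pos: [0.5111, 0.075, 0.0338]
eef_rot: [0.663, 0.749, 0.0, -0.0]
contact_force: [0.7, -2.7, -0.5]
finger_gap: 0.469
grasp_force: 1.0
```

```bash
python3 -c "
from t import *
plan([(*cw(-.049,-.045),.034,7,4),(*cw(-.049,-.06),.16,7,6)])"
```

```text
tcp [0.5111 0.075  0.0338] mouth [-0.0493 -0.0021] max 0.84
slide [[-0.43, 0.0, -0.0], [-0.43, 0.0, -0.0], [-0.43, 0.01, -0.0], [-0.43, 0.0, -0.01], [-0.1, 0.0, -0.84], [-0.1, 0.0, -0.84], [-0.1, 0.0, -0.84], [-0.1, 0.0, -0.84]]
rot [[0.0, -0.0, -0.0], [0.0, -0.0, -0.0], [0.0, -0.0, -0.0], [0.0, -0.0, -0.0], [0.0, -0.0, -0.0], [0.0, -0.0, -0.0], [0.0, -0.0, -0.0], [0.0, -0.0, -0.0]]
slide [[-0.1, 0.0, -0.84], [-0.09, 0.0, -0.84]]
rot [[0.0, -0.0, -0.0], [0.0, -0.0, -0.0]]
end [0.5184 0.0177 0.16  ]
```

Emit:
{"op": "step_arm", "data": {
  "slide": [
    [0.08,0,0],
    [0.08,0,0],
    [0,0,0],
    [-0.5,0,0],
    [-0.6,0,0],
    [-0.6,0,-0.2],
    [-0.3,0,-0.9],
    [-0.3,0,-0.9]
  ],
  "delta_rot": [
    [0,0,0],
    [0,0,0],
    [0,0,0],
    [0,0,0],
    [0,0,0],
    [0,0,0],
    [0,0,0],
    [0,0,0]
  ],
  "fingers": [0.47,0.47,0.47,0.47,0.47,0.47,0.47,0.47]
}}

```text
time: 28.25
tool_pos: [0.5176, 0.0201, 0.0844]
eef_rot: [0.663, 0.748, -0.0, -0.0]
contact_force: [1.1, 0.0, -0.1]
finger_gap: 0.471
grasp_force: 0.0
```

```bash
python3 -c "
from t import *
plan([(*cw(-.03,-.1),.14,7,4),(*cw(.0565,-.352),.14,7,12),(*cw(.0565,-.352),.034,7,8)])"
```

```text
tcp [0.5176 0.0201 0.0844] mouth [-0.0496 -0.0574] max 0.84
slide [[-0.43, 0.2, -0.56], [-0.42, 0.2, -0.55], [-0.43, 0.19, -0.56], [-0.42, 0.19, -0.55], [-0.84, 0.29, -0.0], [-0.84, 0.29, -0.0], [-0.84, 0.29, -0.0], [-0.84, 0.29, -0.0]]
rot [[-0.0, -0.0, -0.0], [-0.0, -0.0, -0.01], [-0.0, -0.0, -0.0], [-0.0, -0.0, -0.01], [-0.0, -0.0, 0.0], [-0.0, -0.0, 0.0], [-0.0, -0.0, 0.0], [-0.0, -0.0, 0.0]]
slide [[-0.84, 0.29, -0.0], [-0.84, 0.29, -0.0], [-0.84, 0.29, -0.0], [-0.84, 0.29, -0.0], [-0.84, 0.29, -0.0], [-0.84, 0.28, -0.0], [-0.84, 0.29, -0.0], [-0.84, 0.28, -0.01]]
rot [[-0.0, -0.0, 0.0], [-0.0, -0.0, 0.0], [-0.0, -0.0, 0.0], [-0.0, -0.0, 0.0], [-0.0, -0.0, 0.0], [-0.0, -0.0, 0.0], [-0.0, -0.0, 0.0], [-0.0, -0.0, 0.0]]
slide [[-0.0, 0.0, 0.53], [-0.0, 0.0, 0.53], [-0.0, 0.0, 0.53], [-0.0, 0.0, 0.53], [-0.0, 0.0, 0.53], [-0.0, 0.0, 0.53], [-0.0, 0.0, 0.53], [-0.0, 0.0, 0.53]]
rot [[-0.0, -0.0, 0.0], [-0.0, -0.0, 0.0], [-0.0, -0.0, 0.0], [-0.0, -0.0, 0.0], [-0.0, -0.0, 0.0], [-0.0, -0.0, 0.0], [-0.0, -0.0, 0.0], [-0.0, -0.0, 0.0]]
end [ 0.6587 -0.2593  0.034 ]
```

Emit:
{"op": "step_arm", "data": {
  "slide": [
    [-0.43,0.2,-0.56],
    [-0.42,0.2,-0.55],
    [-0.43,0.19,-0.56],
    [-0.42,0.19,-0.55],
    [-0.84,0.29,0],
    [-0.84,0.29,0],
    [-0.84,0.29,0],
    [-0.84,0.29,0]
  ],
  "delta_rot": [
    [0,0,0],
    [0,0,0],
    [0,0,0],
    [0,0,0],
    [0,0,0],
    [0,0,0],
    [0,0,0],
    [0,0,0]
  ],
  "fingers": [0.47,0.47,0.47,0.47,0.47,0.47,0.47,0.47]
}}

```text
time: 29.25
tool_pos: [0.5814, -0.0999, 0.1386]
eef_rot: [0.663, 0.749, -0.0, -0.0]
contact_force: [-0.6, 0.7, -0.2]
finger_gap: 0.473
grasp_force: 0.0
```

Emit:
{"op": "step_arm", "data": {
  "slide": [
    [-0.84,0.29,0],
    [-0.84,0.29,0],
    [-0.84,0.29,0],
    [-0.84,0.29,0],
    [-0.84,0.29,0],
    [-0.84,0.29,0],
    [-0.84,0.29,0],
    [-0.84,0.29,0]
  ],
  "delta_rot": [
    [0,0,0],
    [0,0,0],
    [0,0,0],
    [0,0,0],
    [0,0,0],
    [0,0,0],
    [0,0,0],
    [0,0,0]
  ],
  "fingers": [0.47,0.47,0.47,0.47,0.47,0.47,0.47,0.47]
}}

```text
time: 30.25
tool_pos: [0.6597, -0.2592, 0.1391]
eef_rot: [0.663, 0.749, -0.0, -0.0]
contact_force: [0.7, 0.2, 0.7]
finger_gap: 0.471
grasp_force: 0.0
```

```bash
python3 -c "
from t import *
tins(); plan([(*cw(.0565,-.352),.034,7,8)])"
```

```text
side red 247 [0.5039 0.1199 0.0406] mouth [-0.051   0.0433] z [0.0718 0.0773 0.0796]
side yel 110 [ 0.6446 -0.1824  0.033 ] mouth [ 0.0518 -0.2739] z [0.0757 0.078  0.0799]
top red 797 [0.5058 0.1238 0.0393] mouth [-0.0486  0.047 ] z [0.0736 0.0766 0.0801]
top yel 772 [ 0.6502 -0.1855  0.039 ] mouth [ 0.057  -0.2776] z [0.0736 0.077  0.0805]
F [ 0.2 -0.3  0.1]
tcp [ 0.6594 -0.2625  0.139 ] mouth [ 0.0567 -0.3551] max 0.53
slide [[0.02, -0.0, 0.52], [0.02, -0.0, 0.53], [0.02, -0.0, 0.52], [0.02, -0.0, 0.53], [0.01, -0.0, 0.52], [0.01, -0.0, 0.53], [0.02, -0.0, 0.52], [0.01, -0.01, 0.53]]
rot [[0.0, 0.0, -0.0], [0.0, 0.0, -0.01], [0.0, 0.0, -0.0], [0.0, 0.0, -0.01], [0.0, 0.01, -0.0], [0.0, 0.0, -0.01], [0.0, 0.01, -0.0], [0.0, 0.0, -0.01]]
end [ 0.6588 -0.2595  0.034 ]
```

Red tin sits at (-0.0486, 0.047) in the mouth frame, fully in. Next, yellow.

Emit:
{"op": "step_arm", "data": {
  "slide": [
    [0,0,0.6],
    [0,0,0.6],
    [0,0,0.6],
    [0,0,0.6],
    [0,0,0.6],
    [0,0,0.5],
    [0,0,0.4],
    [0,0,0.3]
  ],
  "delta_rot": [
    [0,0,0],
    [0,0,0],
    [0,0,0],
    [0,0,0],
    [0,0,0],
    [0,0,0],
    [0,0,0],
    [0,0,0]
  ],
  "fingers": [0.47,0.47,0.47,0.47,0.47,0.47,0.47,0.47]
}}

```text
time: 31.35
tool_pos: [0.6592, -0.2579, 0.0337]
eef_rot: [0.663, 0.749, -0.0, -0.0]
contact_force: [-0.3, 0.0, 0.3]
finger_gap: 0.469
grasp_force: 0.0
```

Emit:
{"op": "step_arm", "data": {
  "slide": [
    [0.4,0,0],
    [0.4,0,0],
    [0.3,0,0],
    [0.3,0,0],
    [0.4,0,0],
    [0.4,-0.02,0],
    [0.5,-0.02,0],
    [0.5,-0.02,0]
  ],
  "delta_rot": [
    [0,0,0],
    [0,0,0],
    [0,0,0],
    [0,0,0],
    [0,0,0],
    [0,0,0],
    [0,0,0],
    [0,0,0]
  ],
  "fingers": [0.47,0.47,0.47,0.47,0.47,0.47,0.47,0.47]
}}

```text
time: 32.35
tool_pos: [0.6483, -0.1781, 0.0348]
eef_rot: [0.663, 0.749, 0.0, 0.001]
contact_force: [1.4, -3.4, 2.4]
finger_gap: 0.473
grasp_force: 1.8
```

Emit:
{"op": "step_arm", "data": {
  "slide": [
    [0.5,-0.02,0],
    [0.5,-0.02,0],
    [0.5,-0.02,0],
    [0.5,-0.02,0],
    [0.5,-0.02,0],
    [0.5,-0.02,0],
    [0.5,-0.02,0],
    [0.5,-0.02,0]
  ],
  "delta_rot": [
    [0,0,0],
    [0,0,0],
    [0,0,0],
    [0,0,0],
    [0,0,0],
    [0,0,0],
    [0,0,0],
    [0,0,0]
  ],
  "fingers": [0.47,0.47,0.47,0.47,0.47,0.47,0.47,0.47]
}}

```text
time: 33.35
tool_pos: [0.6316, -0.079, 0.0342]
eef_rot: [0.663, 0.749, -0.0, -0.0]
contact_force: [1.3, -3.2, 3.8]
finger_gap: 0.467
grasp_force: 2.3
```

```bash
python3 -c "
from t import *
tins(); plan([(*cw(.049,-.09),.034,7,8)])"
```

```text
side red 243 [0.5064 0.1227 0.0432] mouth [-0.0482  0.0458] z [0.0716 0.0772 0.0796]
side yel 79 [ 0.6335 -0.0719  0.0324] mouth [ 0.0542 -0.1628] z [0.0716 0.0776 0.1104]
top red 791 [0.5058 0.124  0.0392] mouth [-0.0486  0.0472] z [0.0733 0.0767 0.0801]
top yel 584 [ 0.6234 -0.0294  0.0414] mouth [ 0.0494 -0.1194] z [0.0734 0.0769 0.0805]
F [ 0.6 -0.   0.3]
tcp [ 0.6311 -0.0757  0.0339] mouth [ 0.0514 -0.1663] max 0.39
slide [[0.38, -0.01, 0.0], [0.38, -0.01, 0.0], [0.38, -0.01, 0.0], [0.38, -0.01, 0.0], [0.38, -0.01, 0.0], [0.38, -0.01, 0.0], [0.39, -0.01, 0.0], [0.38, -0.02, 0.0]]
rot [[-0.0, -0.0, 0.0], [-0.0, -0.0, 0.0], [-0.0, -0.0, 0.0], [-0.0, -0.01, 0.01], [-0.0, -0.0, 0.0], [-0.0, -0.01, 0.01], [-0.0, -0.0, 0.0], [-0.01, -0.01, 0.01]]
end [ 6.194e-01 -3.000e-04  3.410e-02]
```

Emit:
{"op": "step_arm", "data": {
  "slide": [
    [0.4,-0.01,0],
    [0.4,-0.02,0],
    [0.4,-0.02,0],
    [0.4,-0.01,0],
    [0.4,-0.01,0],
    [0.4,-0.01,0],
    [0.4,-0.01,0],
    [0.4,0,0]
  ],
  "delta_rot": [
    [0,0,0],
    [0,0,0],
    [0,0,0],
    [0,0,0],
    [0,0,0],
    [0,0,0],
    [0,0,0],
    [0,0,0]
  ],
  "fingers": [0.47,0.47,0.47,0.47,0.47,0.47,0.47,0.47]
}}

```text
time: 34.45
tool_pos: [0.6196, 0.0, 0.0342]
eef_rot: [0.663, 0.749, -0.0, -0.0]
contact_force: [0.6, -1.7, -1.2]
finger_gap: 0.468
grasp_force: 0.9
```

Emit:
{"op": "step_arm", "data": {
  "slide": [
    [0.36,0,0],
    [0.36,0,0],
    [0.36,0,0],
    [0.36,0,0],
    [0.36,0,0],
    [0.36,0,0],
    [0.36,0,0],
    [0.3,0,0]
  ],
  "delta_rot": [
    [0,0,0],
    [0,0,0],
    [0,0,0],
    [0,0,0],
    [0,0,0],
    [0,0,0],
    [0,0,0],
    [0,0,0]
  ],
  "fingers": [0.47,0.47,0.47,0.47,0.47,0.47,0.47,0.47]
}}

```text
time: 35.45
tool_pos: [0.6111, 0.0701, 0.0343]
eef_rot: [0.663, 0.749, 0.0, -0.0]
contact_force: [-0.1, -2.5, -1.8]
finger_gap: 0.469
grasp_force: 0.9
```

```bash
python3 -c "
from t import *
tins(); plan([(*cw(.049,.002),.034,7,8)])"
```

```text
side red 245 [0.5009 0.1211 0.0421] mouth [-0.0538  0.0449] z [0.0713 0.0773 0.0798]
side yel 70 [0.6139 0.0824 0.0389] mouth [ 0.0536 -0.0073] z [0.0706 0.0771 0.0903]
top red 581 [0.5024 0.1121 0.0511] mouth [-0.0534  0.0358] z [0.0734 0.0766 0.0805]
top yel 35 [0.5879 0.1309 0.0256] mouth [0.0337 0.044 ] z [0.074  0.0768 0.1654]
F [ 0.2  0.2 -0.1]
tcp [0.6111 0.0715 0.0345] mouth [ 0.0495 -0.0177] max 0.1
slide [[0.1, -0.0, 0.0], [0.1, -0.0, 0.0], [0.1, -0.0, 0.0], [0.1, -0.0, 0.0], [0.1, -0.0, 0.01], [0.1, -0.01, 0.0], [0.09, -0.0, 0.01], [0.1, -0.01, -0.0]]
rot [[0.0, -0.0, 0.0], [0.0, -0.0, 0.0], [0.0, -0.0, 0.0], [0.0, -0.0, 0.0], [0.0, -0.0, 0.0], [0.0, -0.0, 0.0], [0.0, -0.01, 0.01], [0.0, -0.0, 0.0]]
end [0.6082 0.0911 0.034 ]
```

Emit:
{"op": "step_arm", "data": {
  "slide": [
    [0.15,0,0],
    [0.15,0,0],
    [0.15,0,0],
    [0.12,0,0],
    [0.1,0,0],
    [0.08,0,0],
    [0.04,0,0],
    [0,0,0]
  ],
  "delta_rot": [
    [0,0,0],
    [0,0,0],
    [0,0,0],
    [0,0,0],
    [0,0,0],
    [0,0,0],
    [0,0,0],
    [0,0,0]
  ],
  "fingers": [0.47,0.47,0.47,0.47,0.47,0.47,0.47,0.47]
}}

```text
time: 36.55
tool_pos: [0.6091, 0.089, 0.0344]
eef_rot: [0.663, 0.749, 0.0, 0.0]
contact_force: [-0.0, -2.0, 1.0]
finger_gap: 0.468
grasp_force: 1.2
```

Emit:
{"op": "step_arm", "data": {
  "slide": [
    [-0.5,0,0],
    [-0.6,0,0],
    [-0.6,0,-0.2],
    [-0.6,0,-0.9],
    [-0.7,0,-0.9],
    [-0.8,0,-0.9],
    [-0.8,0,-0.9],
    [-0.8,0,-0.9]
  ],
  "delta_rot": [
    [0,0,0],
    [0,0,0],
    [0,0,0],
    [0,0,0],
    [0,0,0],
    [0,0,0],
    [0,0,0],
    [0,0,0]
  ],
  "fingers": [0.47,0.47,0.47,0.47,0.47,0.47,0.47,0.47]
}}

```text
time: 37.55
tool_pos: [0.6252, -0.047, 0.1528]
eef_rot: [0.663, 0.748, 0.0, 0.0]
contact_force: [-0.4, 0.2, -0.3]
finger_gap: 0.47
grasp_force: 0.0
```

Emit:
{"op": "step_arm", "data": {
  "slide": [
    [-0.8,0,0],
    [-0.8,0,0],
    [-0.8,0,0],
    [-0.8,0,0],
    [-0.8,0,0],
    [-0.8,0,0],
    [0,0,0],
    [0,0,0]
  ],
  "delta_rot": [
    [0,0,0],
    [0,0,0],
    [0,0,0],
    [0,0,0],
    [0,0,0],
    [0,0,0],
    [0,0,0],
    [0,0,0]
  ],
  "fingers": [0.47,0.47,0.47,0.47,0.47,0.47,0.47,0.47]
}}

```text
time: 38.55
tool_pos: [0.64, -0.1632, 0.1518]
eef_rot: [0.662, 0.749, 0.0, -0.0]
contact_force: [-0.0, -0.0, -0.8]
finger_gap: 0.474
grasp_force: 0.0
```

```bash
python3 -c "
from t import *
tins()
c=arm.snapshot('top'); cv2.imwrite('pics/end.png',c['pixels'][...,::-1])"
```

```text
side red 245 [0.5042 0.121  0.0412] mouth [-0.0506  0.0444] z [0.0714 0.0772 0.0795]
side yel 182 [0.6018 0.1283 0.0391] mouth [0.0472 0.0397] z [0.0713 0.0773 0.0801]
top red 794 [0.5058 0.124  0.0392] mouth [-0.0486  0.0472] z [0.0734 0.0767 0.0802]
top yel 781 [0.6042 0.1337 0.0395] mouth [0.0502 0.0448] z [0.0735 0.0767 0.0801]
F [-1.2 -0.5 -0. ]
```

View pics/end.png

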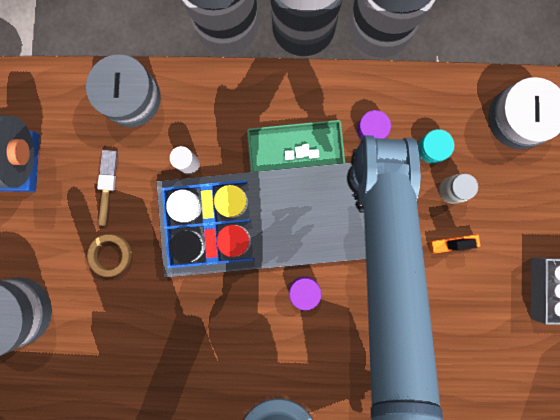

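Top view: yellow tin (231,201) and red tin (233,241) are in their cells. The chips are in the tray around (300,153), and the scraper stands at (457,243). A quick check of the chips before handing in.

```bash
python3 -c "
from m import *
from p import *
c=arm.snapshot('top'); P,H,S,V,ok=measure(c)
m=(ok&(S<60)&(V>150)&(P[...,0]>.68)&(P[...,0]<.83)&(P[...,1]>-.15)&(P[...,1]<.06)); n,l,st,_=cv2.connectedComponentsWithStats(m.astype(np.uint8))
for k in range(1,n):
  if st[k,4]>5: print(st[k],wc(P[l==k].mean(0)),np.percentile(P[l==k][:,2],[5,50,95]).round(4))
b=c['pixels'][115:180,240:350,::-1]; cv2.imwrite('pics/tray.png',cv2.resize(b,None,fx=6,fy=6,interpolation=cv2.INTER_CUBIC))
"
```

```text
[295 144  24  15 256] [ 0.1641 -0.1569] [0.0023 0.0153 0.0195]
[285 150  10  10  90] [ 0.1605 -0.1128] [0.0028 0.0148 0.0184]
[262 164  82  11 367] [ 0.116  -0.1377] [0.0208 0.0247 0.0287]
[325 168   9   2  10] [ 0.1115 -0.2116] [0.0226 0.0257 0.0266]
[335 171   9   4  19] [ 0.099  -0.2385] [0.0204 0.0244 0.0287]
```

View pics/tray.png

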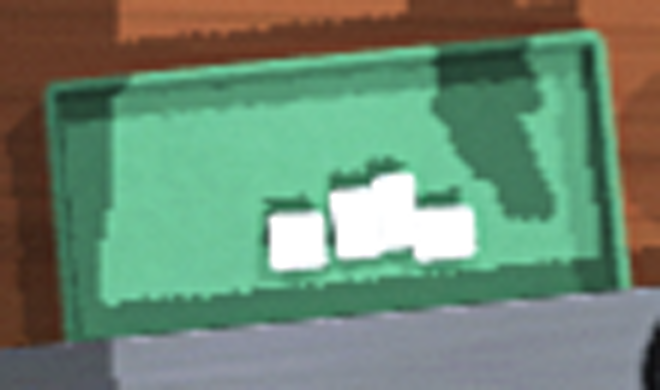

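The tray crop shows four chips flat on the floor, at about (297,240), (352,222), (395,212) and (445,233). Their tops are near 18 mm. Handing in.

```bash
python3 -c "
from cell import arm
print(arm.job_done())"
```

```text
the job is handed in; nothing more can be done
None
```

I handed the job in at about 39 s of the 72 s allowed, with all three steps done by my last camera check: all four chips in the tray, the scraper upright on the bench, and the red and yellow tins fully in their cells (the hand-in call gave no verdict).

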